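Slide the pivot block round the bend of an anti-roll bar

ROBOT

A 6-joint arm with a two-finger parallel gripper is mounted at the origin on the work surface. World frame = base frame: x ahead of the robot, y to its left, z up, the work surface at z = 0. Lengths are in mm, angles in rad, forces in N, time in s.
With the tool pointing down it reaches from about 400 to 825 mm from the base axis. Payload 7 kg.
Tool frame: the origin (TCP) lies between the finger pads; the fingertips stand 17 mm ahead of it and the grasp point (between the pads) lies 2 mm behind it; z points along the fingers, y is the line along which they close (so a half turn about z gives the same grasp; the last joint's range is limited). The gripper opens to 88 mm and grips with 3 to 60 N. Pads are 19 mm wide; open, the fingers measure 130 mm over their backs; the gripper's body (78 mm by 193 mm) begins 47 mm behind the grasp point.
Start: joints at [-1.015, 0.359, 0.012, 0, -1.224, -0.288], TCP at [178.586, -650.924, 243.561] pointing down, gripper open.
Joint ranges: [-3.07, 3.07], [-1.43, 2.12], [-1.02, 1.25], [-3.03, 1.67], [-3.05, -0], [-3.03, 3.03]. Speed limits (rad/s): [2.39, 2.39, 3.01, 3.14, 3.14, 3.14].

INTERFACE

Orientations are given as a unit quaternion [x, y, z, w].
In Python, from cell import manip, vision, order gives the robot as it stands.
- The arm moves only by the tool move_arm, never from a script. Its argument "targets" is a list of rows, each a list of 3 entries, a list of its own where there are three numbers: the closure, from -1 (fully open) to 1 (shut), so that 0 is half open, then the shift along the tool's x, y, z in cm, then the turn, a rotation vector about the tool's x, y, z in degrees. A call has 1 to 8 rows; each row is the pose to reach, as a shift and turn from the pose commanded when the call began, along the tool's axes at that moment; what a row does not reach only later rows make up. A row lasts 1/10 s, in which the tool goes at most 50 mm and 8.59 degrees, less where a joint would pass 70% of its speed; a pose out of reach is approached as far as the arm can. A call with a gripper value outside its range is refused whole. The fingers move at their own pace and stop on an object; "newtons" is the grip in N (left out, the last holds). Time passes only in rows, so rows that repeat a pose let the fingers close. It gives the time, the measured TCP pose, the force, the opening and the grip force at its end, in the units of the state.
- manip.sense(): the state, without advancing time (a new reading comes with each control period).
- vision.get_image(name): name is "side" or "top" or "wrist"; returns a dict with "img" (420x560x3 uint8, blue, green, red), "fx", "fy", "cx", "cy" (pixels), "world_from_camera" (4x4, takes a point from camera to world coordinates); the wrist camera has in their place "hand_eye" (4x4, takes a point from camera to tool coordinates, whose origin is the TCP and whose axes are the flange's). Camera axes: x right, y up, looking along -z (the intrinsics and any distortion apply to the point x, -y, -z); pixel columns grow to the right and rows downward; lengths in mm; the calibration is good to about 2 mm. A picture is of the moment at which its call begins: read the wrist's pose just before it. There is no depth.
- order.finish_job(): hands the job in; it is judged then, once.
The state is a dict: "time": time; "joint_positions": joint angles; "joint_vel": joint speeds; "effort": joint torques, N m; "position": TCP position; "orientation": TCP orientation; "contact_force": force on the tool from outside, world axes, zero at the start; "moment": the same for the moment, N m; "opening": finger opening in mm; "grip_force": force on a finger pad.
Only numpy, scipy, OpenCV 4.12 (cv2) and the standard library are available. Lean on these libraries where they do the work, as an engineer would, in place of code of your own. Each camera call takes 0.05 s, during which the arm holds its last target. There are 200 camera calls.

TASK

Pick up the loose blue drilled pivot block from the mat, thread it over the free tip of the anti-roll bar's unfinished drop arm, and slide it along the bar round the bend until it is pressed firmly home, with no gap, against the brass set collar; then let go. Ease it round without forcing it: do not shift the collar or twist the bar in the vise, and leave the other things on the mat alone.

Things in the scene. Friction and masses are not known exactly. Their poses are not given: they have to be found in the camera images.
- block_hole (a point): centre of the hole of the loose blue aluminium pivot block (35 g) standing on the mat: 14 mm long along the hole, 24 mm wide, 36 mm high. The 10.5 mm hole runs through the 14 mm, its axis 20 mm above the foot. Frame: x along the hole, y across the width, z up. Same both ways round. Grip its two 24 mm-apart flat sides from above, level with the hole.
- block: the same block; origin under its centre, at its foot, axes as block_hole
- bar_tip (a point): free end of the anti-roll bar's unfinished drop arm (the bare one, right of the vise, -y), on its axis at the very end of its rounded tip. Frame: x along the arm, outward beyond the tip; z square to the bar's plane, up. The arm is straight for 38 mm from here inward; then comes the bend, then the straight run to the collar. The arm slopes up or down by up to 5 degrees.
- vise: the blue bench vise that holds the bar; origin under its middle. The bar bends by about 40 to 100 degrees, from -x of bar_tip to y of collar_face (read the frames). It was bent by hand: radius about 60 to 100 mm but uneven, mostly tighter in the middle, so that it can lie 6 mm off a smooth arc and 15 degrees off its direction and must be felt.
- bar: the anti-roll bar with its arms: 8 mm round dark steel, level in a blue vise, axis 133 mm above the bench; origin on its axis mid-jaws, y along the straight run, to the left (+y), where the finished half has its own block. The bend and both straight runs lie in its xy plane. An arm pressed up or down by over 10 N turns the bar in the vise; its plating scores if the block bears on it with over 11 N.
- collar_face (a point): centre of the free end face of the brass set collar on the bar's straight run, on the bar's axis. Frame: y along the bar towards the vise (the way the block is pushed home), z up. With the block home its hole centre lies at y = -7 mm. The bend ends 35 to 55 mm before this face (y = -35 to -55 mm).
- collar: the same brass collar, 18 mm across, 12 mm long; origin at collar_face. Its screw is only nipped: it slips along the bar if pushed with more than about 14 N. The vise jaws begin 40 to 60 mm behind its face and stand 12 mm above the bar's axis.
- wheel: spare wheel lying flat on the mat, black tyre, 62 mm across, 24 mm high; bystander; origin under its centre
- spacer: plain aluminium spacer ring lying flat, 26 mm across, 14 mm high, 11 mm hole; bystander, not the block; origin under its centre
- driver: screwdriver with blue handle, 190 mm, lying on the mat; bystander; origin under its centre
- hex_key: black L-shaped hex key, 95 by 28 mm, 4 mm thick, lying on the mat; bystander; origin under its centre
There are look-alikes about, which are no part of the job. Of the things like the block, leave any that is green; of the rest the smaller one is meant.

How it is judged:
By the outcome, as a careful person would: the job done as asked, in the order asked, and still so for the second after the job is handed in, with the robot touching nothing.
It also fails if it takes over 72 s, if anything falls off the work surface, if the arm or the gripper's body presses on something with over 40 N, if the wrist force passes 120 N, or if a joint passes its speed limit or range.

## Working session

There is one attempt and no reset: what is moved stays moved. The work goes in short steps, Python scripts to look and compute and a tool call to move; the robot and the scene stay as the last step left them, time stands still between calls to the robot, and variables do not carry over. Pictures are saved under pics/ and viewed, at most 10 in all, crops included, and the job is handed in when it is done.

Besides the shell and the picture viewer there is one more tool, called after "Emit:" in YAML: its name, and indented under it one key for each argument. move_arm: Moves the arm, as the interface text tells. Its arguments: {"type":"object","properties":{"targets":{"type":"array"},"newtons":{"type":"number"}},"required":["targets"]}

```bash
mkdir -p pics; ls
python3 - <<'E'
from cell import manip, vision, order
import cv2, numpy as np
s=manip.sense(); print(s)
for n in ["side","top","wrist"]:
    d=vision.get_image(n); cv2.imwrite(f"pics/{n}0.png",d["img"])
    print(n,d["fx"],d["fy"],d["cx"],d["cy"],[k for k in d], np.round(np.array(d.get("world_from_camera",d.get("hand_eye"))),4).tolist(), d.get("distortion"))
E
```

```text
pics
{'time': 0.0, 'joint_positions': array([-1.01492199e+00,  3.59378754e-01,  1.10735862e-02, -3.45381128e-04,
       -1.22408897e+00, -2.88101281e-01]), 'joint_vel': array([ 0.00294948, -0.00036607, -0.00083678, -0.00091977,  0.00119518,
       -0.00011923]), 'effort': array([-2.29553414e-03, -5.82726073e+01,  2.93044996e+01,  6.99730843e+00,
        6.79521851e-03, -1.35986215e-04]), 'position': array([ 178.45338312, -650.51548569,  242.63518583]), 'orientation': array([-1.33428559e-01,  9.91058099e-01,  7.95324522e-04, -1.79086951e-04]), 'contact_force': array([-1.06721188, -0.47792795, -0.30133387]), 'moment': array([0.02338489, 0.02297014, 0.05126463]), 'grip_force': 0.0, 'opening': 87.3688130535278}
side 504.44205066929374 504.44205066929374 285.2640682163386 214.90360081906059 ['img', 'fx', 'fy', 'cx', 'cy', 'world_from_camera'] [[-0.9184, 0.2946, -0.2642, 281.7357], [-0.3954, -0.6577, 0.6412, 622.2956], [0.0152, 0.6933, 0.7205, 847.2305], [0.0, 0.0, 0.0, 1.0]] None
top 405.67040566546285 405.67040566546285 273.56230733806467 199.97468499919978 ['img', 'fx', 'fy', 'cx', 'cy', 'world_from_camera'] [[0.0107, 0.9926, -0.1213, 428.0825], [-0.9991, 0.0156, 0.0394, -5.9159], [0.041, 0.1208, 0.9918, 946.4909], [0.0, 0.0, 0.0, 1.0]] None
wrist 325.83800166407576 325.83800166407576 281.24205400902366 207.84492057515254 ['img', 'fx', 'fy', 'cx', 'cy', 'hand_eye'] [[-0.0009, 0.9507, 0.31, 85.0149], [1.0, 0.0006, 0.0011, -1.4672], [0.0008, 0.31, -0.9507, -140.8664], [0.0, 0.0, 0.0, 1.0]] None
```

View pics/top0.png

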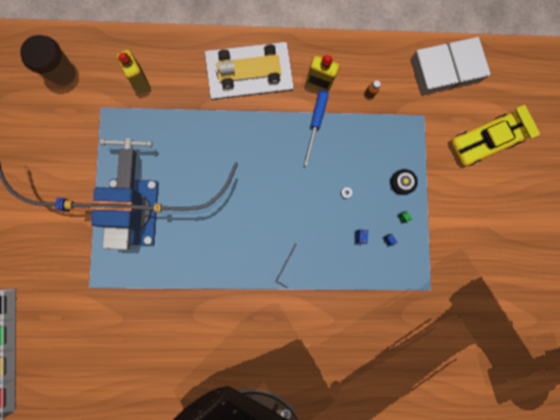

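View pics/side0.png

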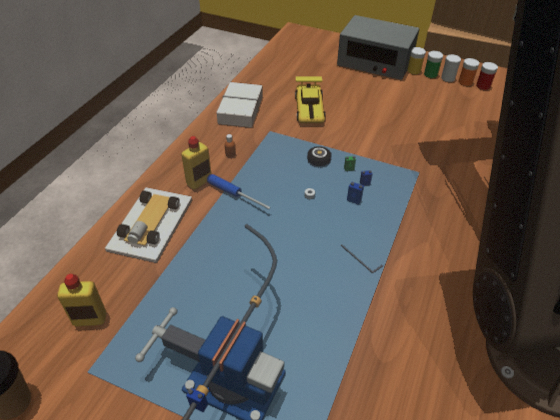

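The top view shows the vise at (125,210), the collar at (157,207), and the bare arm curving up to its tip at (236,163). The small blue block is at (391,240), with a bigger blue one at (362,237) and a green one at (405,217). In the side view the small block is at (366,177), the tip at (247,227) and the collar at (255,300).

```bash
cat > h.py <<'E'
import numpy as np, cv2
from scipy.spatial.transform import Rotation as R
from cell import manip, vision, order
def cam(n):
    s=manip.sense() if n=="wrist" else None
    d=vision.get_image(n)
    if n=="wrist":
        T=np.eye(4);T[:3,:3]=R.from_quat(s["orientation"]).as_matrix();T[:3,3]=s["position"]
        d["world_from_camera"]=T@np.array(d["hand_eye"])
    d["W"]=np.array(d["world_from_camera"]); return d
def ray(d,p):
    v=d["W"][:3,:3]@np.array([(p[0]-d["cx"])/d["fx"],-(p[1]-d["cy"])/d["fy"],-1]); return d["W"][:3,3],v/np.linalg.norm(v)
def onplane(d,p,z):
    o,v=ray(d,p); return o+v*(z-o[2])/v[2]
def tri(d1,p1,d2,p2):
    A=np.zeros((3,3));b=np.zeros(3);L=[ray(d1,p1),ray(d2,p2)]
    for o,v in L: M=np.eye(3)-np.outer(v,v);A+=M;b+=M@o
    x=np.linalg.solve(A,b); return x,[round(float(np.linalg.norm((np.eye(3)-np.outer(v,v))@(x-o))),2) for o,v in L]
def proj(d,P):
    c=d["W"][:3,:3].T@(np.asarray(P)-d["W"][:3,3]); return np.array([d["cx"]+d["fx"]*c[0]/-c[2],d["cy"]-d["fy"]*c[1]/-c[2]])
E
python3 - <<'E'
from h import *
t=cam("top");s=cam("side")
def crop(d,x,y,w,h,k): return cv2.resize(d["img"][y:y+h,x:x+w],None,fx=k,fy=k,interpolation=cv2.INTER_CUBIC)
A=np.vstack([np.hstack([crop(t,145,145,100,75,4),crop(s,225,215,100,75,4)]),np.hstack([crop(t,350,205,67,50,6)[:300,:400],crop(s,330,150,67,50,6)[:300,:400]])])
cv2.imwrite("pics/c1.png",A)
for n,d,(x0,y0,x1,y1) in [("top",t,(345,205,420,260)),("side",s,(335,145,385,210))]:
    H=cv2.cvtColor(d["img"],cv2.COLOR_BGR2HSV)
    m=cv2.inRange(H,(108,140,40),(130,255,255)); k=np.zeros_like(m);k[y0:y1,x0:x1]=m[y0:y1,x0:x1]
    q=cv2.connectedComponentsWithStats(k)
    for st,c in zip(q[2][1:],q[3][1:]):
        if st[4]>10: print(n,st,c,onplane(d,c,30).round(1))
    m=cv2.inRange(H,(12,130,100),(25,255,255)); k=np.zeros_like(m); a=(148,200,168,216) if n=="top" else (245,290,268,312)
    k[a[1]:a[3],a[0]:a[2]]=m[a[1]:a[3],a[0]:a[2]]
    q=cv2.connectedComponentsWithStats(k); print(n,"brass",[(st,c.round(2)) for st,c in zip(q[2][1:],q[3][1:])])
print(tri(t,(236,163),s,(247,227)))
E
```

```text
top [356 230  12  14 124] [361.18548387 236.33064516] [ 460.1 -242.6   30. ]
top [384 235  12  10  71] [389.5915493  239.83098592] [ 452.9 -307.8   30. ]
top brass [(array([154, 204,   7,   8,  32], dtype=int32), array([157.19, 207.5 ]))]
side [364 171   7   4  19] [367.15789474 172.89473684] [ 454.5 -318.5   30. ]
side [349 183  13   8  44] [355.25       186.38636364] [ 466.3 -260.    30. ]
side brass [(array([252, 299,   1,   2,   2], dtype=int32), array([252. , 299.5])), (array([257, 298,   2,   2,   3], dtype=int32), array([257.33, 298.67])), (array([255, 300,   2,   2,   3], dtype=int32), array([255.33, 300.67]))]
(array([602.94890565,  39.29408037, 124.25078392]), [1.17, 1.17])
```

View pics/c1.png

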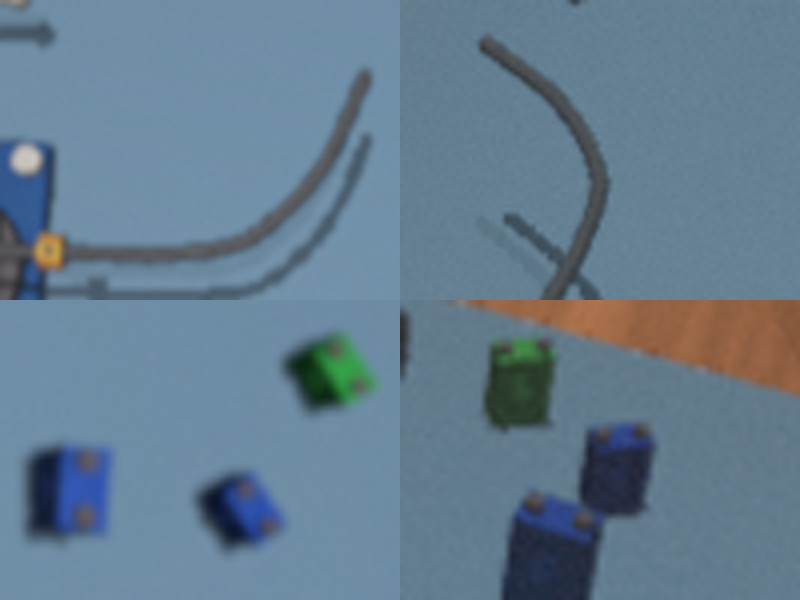

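The crop confirms the masks: the small block's screws are at crop (246,490) and (268,526), so it sits at about (452,-312) with its width axis at yaw ≈32°. The bar tip is around (603,39,124). I'll move above the block to refine this with the wrist camera.

Emit:
move_arm:
  targets:
    - [-1, [-35.3, 25.5, 8], [0, 0, -106.4]]
    - [-1, [-35.3, 25.5, 8], [0, 0, -106.4]]
    - [-1, [-35.3, 25.5, 8], [0, 0, -106.4]]
    - [-1, [-35.3, 25.5, 8], [0, 0, -106.4]]
    - [-1, [-35.3, 25.5, 8], [0, 0, -106.4]]
    - [-1, [-35.3, 25.5, 8], [0, 0, -106.4]]
    - [-1, [-35.3, 25.5, 8], [0, 0, -106.4]]
    - [-1, [-35.3, 25.5, 8], [0, 0, -106.4]]

```text
time: 1.05
position: [426.2, -342.6, 171.2]
orientation: [-0.672, 0.74, -0.0, 0.0]
contact_force: [0.7, -0.7, 0.2]
opening: 87.8
grip_force: 0.0
```

Emit:
move_arm:
  targets:
    - [-1, [-3.3, -2.2, 1], [0, 0, -37.5]]
    - [-1, [-3.3, -2.2, 1], [0, 0, -37.5]]
    - [-1, [-3.3, -2.2, 1], [0, 0, -37.5]]
    - [-1, [-3.3, -2.2, 1], [0, 0, -37.5]]
    - [-1, [-3.3, -2.2, 1], [0, 0, -37.5]]
    - [-1, [-3.3, -2.2, 1], [0, 0, -37.5]]

```text
time: 1.65
position: [450.5, -313.7, 161.3]
orientation: [0.873, -0.487, -0.0, -0.0]
contact_force: [0.6, -0.6, -0.4]
opening: 87.3
grip_force: 0.0
```

Run:
```python
from h import *
s=manip.sense(); print(s["position"],R.from_quat(s["orientation"]).as_matrix().round(3).tolist())
w=cam("wrist");cv2.imwrite("pics/w1.png",w["img"])
H=cv2.cvtColor(w["img"],cv2.COLOR_BGR2HSV); m=cv2.inRange(H,(108,140,60),(130,255,255))
q=cv2.connectedComponentsWithStats(m)
for i,(st,c) in enumerate(zip(q[2],q[3])):
    if i and st[4]>60:
        pts=np.argwhere(q[1]==i)[:,::-1].astype(np.float32)
        print(st,c.round(1),onplane(w,c,36).round(1),[onplane(w,b,36)[:2].round(1).tolist() for b in cv2.boxPoints(cv2.minAreaRect(pts))])
```

```text
[ 450.48590691 -313.70395275  161.28242767] [[0.525, -0.851, -0.0], [-0.851, -0.525, 0.0], [-0.0, -0.0, -1.0]]
[262 189  28  26 572] [275.2 200.4] [ 457.3 -316.5   36. ] [[472.0, -319.3], [452.6, -331.2], [440.8, -312.3], [460.7, -300.0]]
[ 209  233   44   53 1244] [232.3 258.2] [ 462.  -249.6   36. ] [[479.7, -229.9], [478.1, -269.5], [442.8, -266.3], [443.1, -225.7]]
```

View pics/w1.png

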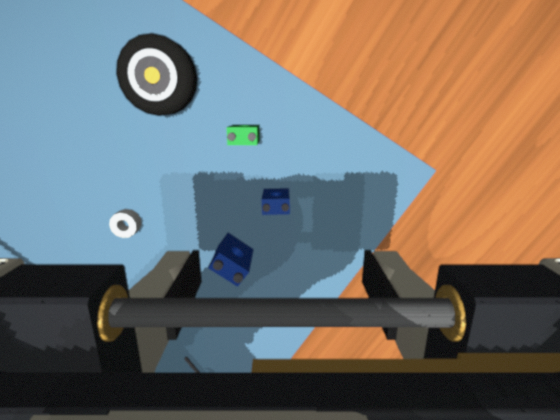

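The wrist view shows the small block at (275,201), nearly square to the jaws. Its top face with the screws is the lower strip (about row 208), and the big blue one is at (232,260).

Run:
```python
from h import *
w=cam("wrist"); c=w["img"][184:220,256:296]
print(c[:,20,0].tolist()); print(c[:,20,2].tolist())
print(c[23,:,0].tolist());print(c[26,:,0].tolist());print(c[10,:,0].tolist())
for p in [(262,202),(290,202),(262,214),(290,214),(269,208),(284,208),(276,208)]: print(p,onplane(w,p,36).round(1))
```

```text
[112, 111, 111, 107, 89, 69, 66, 71, 91, 108, 111, 101, 79, 69, 83, 107, 121, 126, 124, 126, 126, 125, 123, 123, 123, 122, 124, 125, 123, 123, 120, 116, 112, 113, 110, 111]
[72, 72, 71, 68, 51, 25, 14, 13, 19, 29, 29, 27, 17, 16, 23, 30, 32, 39, 37, 38, 39, 37, 37, 37, 35, 36, 39, 38, 35, 41, 52, 66, 70, 74, 71, 73]
[113, 113, 110, 112, 112, 108, 97, 76, 67, 68, 70, 69, 70, 85, 108, 121, 125, 123, 124, 123, 123, 123, 123, 121, 114, 94, 74, 67, 69, 71, 69, 73, 88, 103, 111, 111, 111, 112, 111, 111]
[110, 112, 111, 113, 111, 114, 110, 90, 78, 76, 76, 81, 88, 106, 121, 123, 124, 125, 125, 125, 124, 123, 123, 122, 122, 118, 104, 87, 79, 80, 86, 98, 112, 115, 114, 112, 113, 112, 112, 112]
[111, 111, 112, 113, 109, 103, 82, 66, 63, 62, 63, 64, 62, 67, 74, 81, 91, 97, 103, 111, 111, 109, 99, 93, 81, 74, 65, 64, 62, 63, 62, 67, 74, 94, 108, 113, 112, 110, 112, 112]
(262, 202) [ 466.1 -309.5   36. ]
(290, 202) [ 445.7 -322.    36. ]
(262, 214) [ 460.6 -300.1   36. ]
(290, 214) [ 440.  -312.8   36. ]
(269, 208) [ 458.3 -308.    36. ]
(284, 208) [ 447.3 -314.7   36. ]
(276, 208) [ 453.1 -311.1   36. ]
```

Emit:
move_arm:
  targets:
    - [-1, [0.05, -0.4, 4], [0, 0, 0]]
    - [-0.5, [0.05, -0.4, 8], [0, 0, 0]]
    - [-0.3, [0.05, -0.4, 11], [0, 0, 0]]
    - [-0.2, [0.05, -0.4, 13], [0, 0, 0]]
    - [-0.2, [0.05, -0.4, 14.0], [0, 0, 0]]
    - [-0.2, [0.05, -0.4, 14.1], [0, 0, 0]]
    - [-0.2, [0.05, -0.4, 14.1], [0, 0, 0]]
  newtons: 20

```text
time: 2.45
position: [454.6, -312.3, 20.8]
orientation: [0.873, -0.488, 0.0, -0.0]
contact_force: [-0.1, -0.1, 0.1]
opening: 53.4
grip_force: 0.0
```

Run:
```python
from h import *
s=manip.sense(); print(s["position"].round(2),s["opening"],s["contact_force"].round(2))
t=cam("top");d=cam("side")
# centreline in top view: low-saturation grey bar
H=cv2.cvtColor(t["img"],cv2.COLOR_BGR2HSV)
def blob(im,x0,y0,x1,y1,seed):
    H=cv2.cvtColor(im,cv2.COLOR_BGR2HSV); m=np.zeros(H.shape[:2],np.uint8); m[y0:y1,x0:x1]=cv2.inRange(H,(0,0,20),(180,75,130))[y0:y1,x0:x1]
    q=cv2.connectedComponentsWithStats(m); l=q[1]; i=1+np.argmax(q[2][1:,4]); print(q[2][i]); return l==i
b=blob(t["img"],162,150,245,216,None); bs=blob(d["img"],228,218,290,296,None)
c=[]
for x in range(163,216,4): r=np.where(b[:,x])[0]; c.append((x,r.mean()))
for y in range(196,161,-3):
    r=np.where(b[y])[0]
    if len(r): c.append((r.mean(),y))
P=[onplane(t,p,133) for p in c]
for p,X in zip(c,P): print(np.round(p,1),X[:2].round(1))
ys,xs=np.where(b);i=np.argsort(ys)[:6];print("tip top",xs[i],ys[i])
ys,xs=np.where(bs);i=np.argsort(xs)[:10];print("tip side",xs[i],ys[i])
i=np.where(ys<ys.min()+3)[0];print(xs[i],ys[i])
```

```text
[ 454.58 -312.33   20.76] 53.433667232390455 [-0.09 -0.09  0.06]
[162 163  75  47 238]
[245 224  33  72 392]
[163. 208.] [508.  182.3]
[167. 208.] [508.1 174.4]
[171.  208.5] [507.2 166.4]
[175.  208.5] [507.3 158.5]
[179.  208.5] [507.5 150.6]
[183.  208.5] [507.6 142.7]
[187.  208.5] [507.7 134.7]
[191. 208.] [508.8 126.8]
[195.  207.5] [509.9 118.9]
[199. 207.] [511.1 111. ]
[203. 206.] [513.2 103.1]
[207. 204.] [517.3  95.3]
[211.  201.5] [522.5  87.4]
[215. 198.] [529.7  79.6]
[217. 196.] [533.8  75.8]
[220. 193.] [540.   69.9]
[223. 190.] [546.2  64. ]
[225. 187.] [552.4  60.2]
[227. 184.] [558.6  56.3]
[229. 181.] [564.8  52.4]
[230. 178.] [571.   50.6]
[231. 175.] [577.2  48.7]
[232. 172.] [583.5  46.8]
[233.5 169. ] [589.7  43.9]
[235. 166.] [596.  41.]
[236. 163.] [602.2  39.1]
tip top [236 235 236 234 235 236] [163 164 164 165 165 165]
tip side [245 245 245 246 246 246 246 246 247 247] [225 226 227 225 226 228 227 224 226 224]
[246 247 245 246 247 248 245 246 247 248 249 250] [224 224 225 225 225 225 226 226 226 226 226 226]
```

Emit:
move_arm:
  targets:
    - [-0.2, [0, 0, 0.15], [0, 0, 0]]
    - [0.6, [0, 0, 0.15], [0, 0, 0]]
    - [0.6, [0, 0, 0.15], [0, 0, 0]]
    - [0.6, [0, 0, 0.15], [0, 0, 0]]
    - [0.6, [0, 0, 0.15], [0, 0, 0]]
    - [0.6, [0, 0, 0.15], [0, 0, 0]]
  newtons: 20

```text
time: 3.15
position: [455.0, -312.8, 20.3]
orientation: [0.873, -0.488, 0.001, 0.0]
contact_force: [-1.7, -0.7, 9.5]
opening: 23.8
grip_force: 22.9
```

Run:
```python
from h import *
s=manip.sense(); print(s["position"].round(2),s["opening"],s["contact_force"].round(2),s["grip_force"])
t=cam("top");d=cam("side")
for a in [(236,163),(236.5,162.3)]:
  for b in [(245,225),(246,225.5)]: print(a,b,tri(t,a,d,b))
print("collar",tri(t,(157.2,207.5),d,(255,300)))
# fit plane: top-view points matched along the side view through roll angle: for each roll angle, project and compare w/ side mask
H=cv2.cvtColor(d["img"],cv2.COLOR_BGR2HSV); m=cv2.inRange(H,(0,0,20),(180,75,130)); m[:218]=0;m[296:]=0;m[:,:228]=0;m[:,290:]=0
ys,xs=np.where(m>0)
for roll in np.radians(range(-7,8,2)):
    e=[]
    for p in [(236,163.5),(233.5,169),(231,175),(227,184),(220,193),(211,201.5),(187,208.5),(171,208.3)]:
        o,v=ray(t,p); n=np.array([-np.sin(roll),0,np.cos(roll)]); X=o+v*(n@(np.array([507.5,0,133])-o))/(n@v)
        u=proj(d,X); k=np.hypot(xs-u[0],ys-u[1])<6; e.append((u-[xs[k].mean(),ys[k].mean()]).round(1).tolist() if k.sum()>5 else None)
    print(round(np.degrees(roll)),X.round(0),e)
```

```text
[ 455.04 -312.84   20.29] 23.827188079749977 [-1.7  -0.72  9.47] 22.94298572000116
(236, 163) (245, 225) (array([604.31339357,  39.67080853, 128.83597353]), [1.21, 1.21])
(236, 163) (246, 225.5) (array([603.45718412,  39.43429818, 127.95341541]), [0.15, 0.15])
(236.5, 162.3) (245, 225) (array([605.52718382,  38.60202292, 127.45789045]), [0.63, 0.63])
(236.5, 162.3) (246, 225.5) (array([604.66722587,  38.3670761 , 126.58171458]), [0.43, 0.43])
collar (array([509.25889162, 193.02056154, 136.939423  ]), [0.86, 0.86])
-7 [508. 166. 133.] [[-2.2, 0.6], [-0.9, 1.3], [-0.9, 0.9], [-0.3, 0.2], [0.0, -0.1], [0.5, -0.4], [1.1, 0.3], [0.9, 0.6]]
-5 [508. 166. 133.] [[-1.8, -0.4], [-0.4, 0.5], [-0.3, 0.2], [0.2, -0.2], [0.3, -0.1], [0.6, -0.4], [1.1, 0.3], [0.9, 0.6]]
-3 [508. 166. 133.] [[-1.4, -1.3], [0.1, -0.3], [0.2, -0.3], [0.5, -0.6], [0.5, -0.3], [0.7, -0.2], [1.1, 0.4], [0.9, 0.6]]
-1 [508. 166. 133.] [[-0.8, -2.3], [0.7, -0.9], [0.6, -1.0], [0.9, -0.9], [0.8, -0.4], [0.8, -0.3], [1.1, 0.4], [0.9, 0.6]]
1 [508. 166. 133.] [[-0.3, -3.2], [1.4, -1.5], [1.1, -1.6], [1.3, -1.3], [1.0, -0.6], [0.9, -0.4], [1.1, 0.4], [0.8, 0.6]]
3 [508. 166. 133.] [[0.3, -3.9], [1.8, -2.3], [1.6, -2.1], [1.7, -1.6], [1.3, -0.9], [1.0, -0.4], [1.0, 0.5], [0.8, 0.6]]
5 [508. 166. 133.] [[0.8, -4.3], [2.0, -3.0], [1.9, -2.7], [1.9, -2.2], [1.6, -0.9], [1.1, -0.5], [1.0, 0.5], [0.8, 0.6]]
7 [508. 166. 133.] [[1.3, -4.9], [2.3, -3.4], [2.2, -3.1], [2.2, -2.5], [1.8, -1.1], [1.2, -0.4], [1.0, 0.5], [0.8, 0.6]]
```

Gripped at 23.8 mm and 23 N, with the fingertips just on the mat, so the hole lies about 3 mm above the TCP. I'll lift and hover over the arm to refine the tip.

```bash
cat >> h.py <<'E'
def frame(yaw,roll):  # tool z = -bar-plane normal, tool x at in-plane heading whose world yaw is 'yaw' (deg)
    r=np.radians(roll); n=np.array([-np.sin(r),0,np.cos(r)])
    y=np.radians(yaw); x=np.array([np.cos(y),np.sin(y),0]); x[2]=-(n@x)/n[2]; x/=np.linalg.norm(x)
    return np.stack([x,np.cross(-n,x),-n],1)
def rel(hole,M,off=3.0,s=None):
    s=s or manip.sense(); C=R.from_quat(s["orientation"]).as_matrix()
    tcp=np.asarray(hole)+off*M[:,2]
    print("shift cm",(C.T@(tcp-s["position"])/10).round(2),"turn",np.degrees(R.from_matrix(C.T@M).as_rotvec()).round(2))
def hole(s,off=3.0): return s["position"]-off*R.from_quat(s["orientation"]).as_matrix()[:,2]
E
python3 - <<'E'
from h import *
M=frame(-20.5,-4); tip=np.array([604.3,38.9,127]); print(M.round(3))
rel(tip-30*M[:,0]-70*M[:,2],M)
E
```

```text
[[ 0.935 -0.349 -0.07 ]
 [-0.349 -0.937 -0.   ]
 [-0.065  0.024 -0.998]]
shift cm [-24.21 -29.73 -17.57] turn [ -2.61  -3.29 -37.92]
```

Emit:
move_arm:
  targets:
    - [0.6, [0, 0, -2], [0, 0, 0]]
    - [0.6, [0, 0, -6], [0, 0, 0]]
    - [0.6, [-3, -4, -10], [-0.5, -0.7, -6]]
    - [0.6, [-7, -8, -13], [-1, -1.3, -14]]
    - [0.6, [-11, -12, -15], [-1.5, -2, -22]]
    - [0.6, [-14, -16, -17], [-2, -2.6, -29]]
    - [0.6, [-17, -20, -17.6], [-2.6, -3.3, -36]]
    - [0.6, [-20, -24, -17.6], [-2.6, -3.3, -37.9]]

```text
time: 4.05
position: [540.6, -51.3, 192.5]
orientation: [0.984, -0.176, -0.034, 0.005]
contact_force: [0.8, -0.1, -0.5]
opening: 23.7
grip_force: 20.0
```

Run:
```python
from h import *
M=frame(-20.5,-4); tip=np.array([604.3,38.9,127]); s=manip.sense(); print(s["position"],s["opening"],s["grip_force"],s["contact_force"],s["joint_positions"].round(2))
rel(tip-30*M[:,0]-70*M[:,2],M)
```

```text
[540.60061989 -51.26481398 192.47925912] 23.6751202584459 19.997920989990234 [ 0.75995011 -0.0989871  -0.50544918] [ 0.25  0.22 -0.29 -0.02 -1.12  0.97]
shift cm [  0.27 -10.83  -0.59] turn [-0.1   0.01  0.21]
```

Emit:
move_arm:
  targets:
    - [0.6, [0.2, -3.5, 0], [0, 0, 0]]
    - [0.6, [0.2, -7.1, 0], [0, 0, 0]]
    - [0.6, [0.2, -7.1, 0], [0, 0, 0]]
    - [0.6, [0.2, -7.1, 0], [0, 0, 0]]
    - [0.6, [0.2, -7.1, 0], [0, 0, 0]]

```text
time: 4.55
position: [565.8, 12.1, 188.6]
orientation: [0.983, -0.178, -0.036, 0.006]
contact_force: [0.6, -0.5, -0.7]
opening: 23.6
grip_force: 20.0
```

Run:
```python
from h import *
M=frame(-20.5,-4); tip=np.array([604.3,38.9,127]); 
rel(tip-30*M[:,0]-70*M[:,2],M)
w=cam("wrist"); im=w["img"].copy()
print(proj(w,tip), proj(w,tip-38*M[:,0]), proj(w,hole(manip.sense())))
cv2.imwrite("pics/w2.png",cv2.resize(im[100:400,140:440],None,fx=2,fy=2,interpolation=cv2.INTER_CUBIC))
```

```text
shift cm [ 0.06 -4.01 -0.82] turn [-0.03  0.16 -0.05]
[215.683909   191.86413734] [219.35453065 246.5791103 ] [278.80226816 286.89474555]
```

View pics/w2.png

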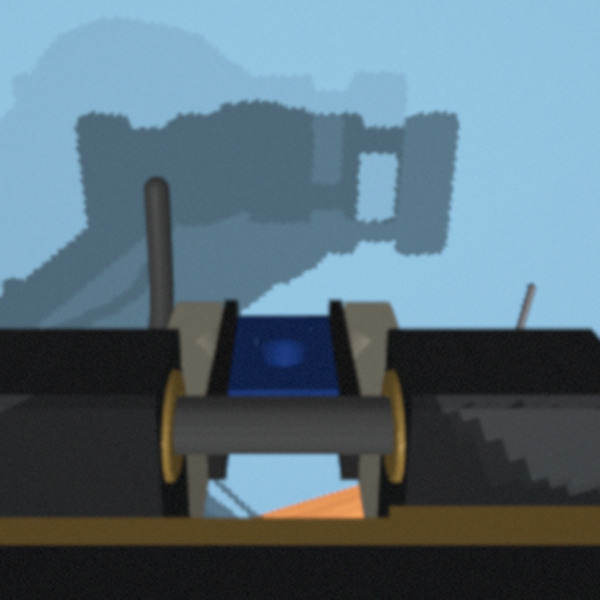

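The wrist view shows the arm's tip at crop (156,177), i.e. pixel (218,188.5), with the arm running down to (220.5,260). The block's hole is at (280.5,276).

Run:
```python
from h import *
from scipy.optimize import least_squares
w=cam("wrist"); t=cam("top"); d=cam("side"); s=manip.sense(); print(s["position"])
im=w["img"].astype(float)
c=[]
for y in range(192,258,5):
    r=im[y-1:y+2,195:245,:].mean(0); k=(r.max(1)-r.min(1))  # chroma: bar grey is low
    k=np.where((k<25)&(r.mean(1)<95))[0]
    if len(k): c.append((195+k.mean(),y,len(k)))
print(np.round(c,1).tolist())
print([im[y,216:221].mean().round() for y in range(183,194)])
C=R.from_quat(s["orientation"]).as_matrix(); print("face",proj(w,hole(s)+7*C[:,0]))
# tip: three rays
def f(X): return np.r_[proj(w,X)-[218,188.3],(proj(t,X)-[236.4,162.5])*2.5,(proj(d,X)-[245.5,225.2])*2]
r=least_squares(f,[604,39,127]); print(r.x.round(1),r.fun.round(1))
for z in (124,126,128,130):
    X=onplane(w,(218,188.3),z); print(z,X.round(1),(proj(t,X)).round(1),proj(d,X).round(1))
```

```text
[565.97225905  11.73748262 188.86797992]
[[217.5, 192.0, 12.0], [217.5, 197.0, 12.0], [217.5, 202.0, 12.0], [218.0, 207.0, 13.0], [218.5, 212.0, 12.0], [218.5, 217.0, 12.0], [218.5, 222.0, 12.0], [219.0, 227.0, 11.0], [219.5, 232.0, 12.0], [219.5, 237.0, 12.0], [219.5, 242.0, 12.0], [220.0, 247.0, 11.0], [220.5, 252.0, 12.0], [220.5, 257.0, 12.0]]
[np.float64(101.0), np.float64(101.0), np.float64(102.0), np.float64(101.0), np.float64(98.0), np.float64(81.0), np.float64(60.0), np.float64(54.0), np.float64(56.0), np.float64(59.0), np.float64(62.0)]
face [278.19261014 273.85959572]
[605.4  37.5 125.1] [-0.9  0.5  1.6 -0.5  0.4  0.7]
124 [605.2  37.1 124. ] [237.2 162.5] [245.9 225.8]
126 [605.7  36.6 126. ] [237.5 162.1] [245.7 224.9]
128 [606.2  36.  128. ] [237.7 161.6] [245.6 223.9]
130 [606.7  35.4 130. ] [237.9 161.2] [245.5 222.9]
```

Run:
```python
from h import *
M=frame(-21.5,-4.3); tip=np.array([605.5,37.8,125.6])
rel(tip+22*M[:,0]-60*M[:,2],M); rel(tip+22*M[:,0],M)
```

```text
shift cm [ 5.42 -3.96  0.34] turn [-0.16 -0.14  0.89]
shift cm [ 5.4  -3.94  6.34] turn [-0.16 -0.14  0.89]
```

Emit:
move_arm:
  targets:
    - [0.6, [2.7, -2, 0.3], [-0.1, -0.1, 0.9]]
    - [0.6, [5.4, -3.9, 0.3], [-0.1, -0.1, 0.9]]
    - [0.6, [5.4, -3.9, 0.3], [-0.1, -0.1, 0.9]]
    - [0.6, [5.4, -3.9, 3], [-0.1, -0.1, 0.9]]
    - [0.6, [5.4, -3.9, 6.2], [-0.1, -0.1, 0.9]]
    - [0.6, [5.4, -3.9, 6.2], [-0.1, -0.1, 0.9]]
    - [0.6, [5.4, -3.9, 6.2], [-0.1, -0.1, 0.9]]
    - [0.6, [5.4, -3.9, 6.2], [-0.1, -0.1, 0.9]]

```text
time: 5.55
position: [626.9, 30.2, 124.2]
orientation: [0.982, -0.185, -0.035, 0.006]
contact_force: [-0.0, 0.0, 0.7]
opening: 23.9
grip_force: 20.0
```

Run:
```python
from h import *
M=frame(-21.5,-4.3); tip=np.array([605.5,37.8,125.6]); s=manip.sense(); print(s["contact_force"],s["moment"],s["opening"])
rel(tip+22*M[:,0],M)
t=cam("top");d=cam("side"); h=hole(s); C=R.from_quat(s["orientation"]).as_matrix()
print("tip",proj(d,tip),proj(t,tip),"hole face",proj(d,h-7*C[:,0]),"blk corners",[proj(d,h-7*C[:,0]+a*C[:,1]+b*C[:,2]).round(1).tolist() for a,b in ((12,-16),(-12,-16),(12,20),(-12,20))])
k=lambda im,x,y:cv2.resize(im[y:y+75,x:x+100],None,fx=8,fy=8,interpolation=cv2.INTER_CUBIC)
cv2.imwrite("pics/s3.png",k(d["img"],195,185))
```

```text
[-0.02498783  0.01575326  0.70365862] [-0.04499553 -0.16571077 -0.03515971] 23.933185480107262
shift cm [-0.07  0.08  0.32] turn [-0.11 -0.16  0.07]
tip [245.553616   225.46092755] [236.85956795 162.21183604] hole face [239.71173899 220.71111595] blk corners [[243.4, 211.6], [234.1, 218.1], [245.3, 224.6], [236.3, 231.1]]
```

View pics/s3.png

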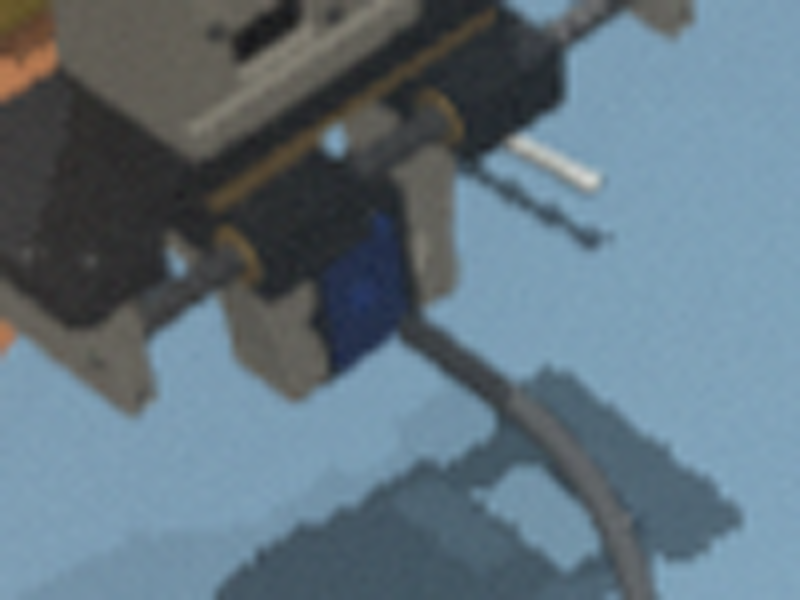

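The side view shows the block's hole at crop (365,292), almost exactly on the extension of the arm, whose tip is at crop (405,325). The block appears about 1.3 px lower than predicted, so the height bias cancels the planned descent. I'll keep the height and ease on.

Emit:
move_arm:
  targets:
    - [0.6, [-0.5, 0.05, 0.03], [0, 1, 0]]
    - [0.6, [-1.0, 0.05, 0.03], [0, 1, 0]]
    - [0.6, [-1.2, 0.05, 0.03], [0, 1, 0]]
    - [0.6, [-1.3, 0.05, 0.03], [0, 1, 0]]
    - [0.6, [-1.4, 0.05, 0.03], [0, 1, 0]]
    - [0.6, [-1.4, 0.05, 0.03], [0, 1, 0]]
  newtons: 14

```text
time: 6.25
position: [612.6, 35.1, 122.9]
orientation: [0.982, -0.185, -0.028, 0.008]
contact_force: [-0.3, 0.1, -0.7]
opening: 23.8
grip_force: 14.0
```

Run:
```python
from h import *
s=manip.sense(); print(s["contact_force"].round(2),hole(s).round(1),s["position"].round(2))
d=cam("side")
cv2.imwrite("pics/s4.png",cv2.resize(d["img"][190:250,205:285],None,fx=10,fy=10,interpolation=cv2.INTER_CUBIC))
```

```text
[-0.32  0.1  -0.69] [612.8  35.1 125.9] [612.59  35.08 122.95]
```

View pics/s4.png

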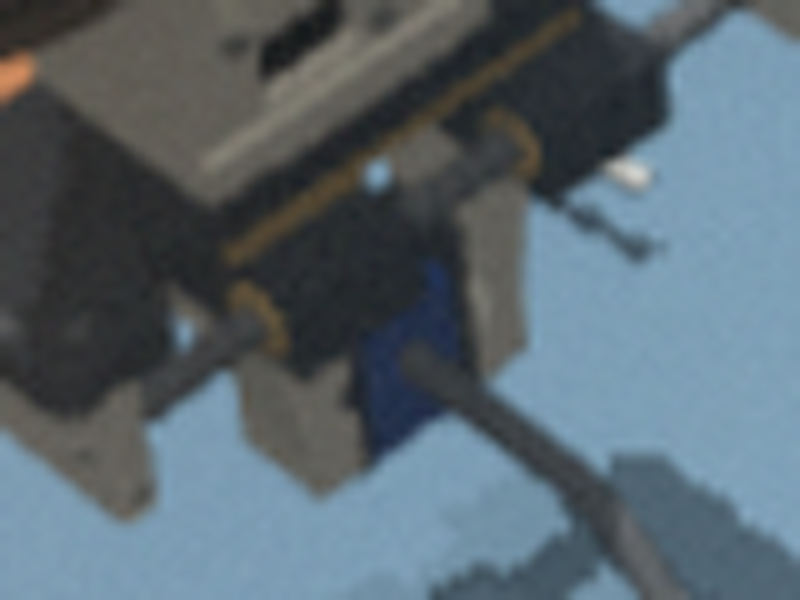

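The tip meets the block's face around crop (412,357), while the hole is at about (408,363), so the hole is roughly 1.5 mm low after settling. There's no contact force yet, so I'll raise slightly and ease on.

Emit:
move_arm:
  targets:
    - [0.6, [0, 0, -0.15], [0, 0, 0]]
    - [0.6, [0, 0, -0.15], [0, 0, 0]]
    - [0.6, [-0.1, 0, -0.15], [0, 0, 0]]
    - [0.6, [-0.2, 0, -0.15], [0, 0, 0]]
    - [0.6, [-0.25, 0, -0.15], [0, 0, 0]]
    - [0.6, [-0.25, 0, -0.15], [0, 0, 0]]

```text
time: 6.9
position: [610.3, 36.0, 124.6]
orientation: [0.982, -0.185, -0.028, 0.008]
contact_force: [0.0, 0.9, -0.8]
opening: 23.9
grip_force: 14.0
```

Emit:
move_arm:
  targets:
    - [0.6, [-0.1, 0, 0], [0, 0, 0]]
    - [0.6, [-0.2, 0, 0], [0, 0, 0]]
    - [0.6, [-0.3, 0, 0], [0, 0, 0]]
    - [0.6, [-0.3, 0, 0], [0, 0, 0]]

```text
time: 7.3
position: [607.4, 37.0, 124.7]
orientation: [0.982, -0.185, -0.028, 0.008]
contact_force: [0.6, 0.4, -0.1]
opening: 23.7
grip_force: 14.0
```

Emit:
move_arm:
  targets:
    - [0.6, [-0.1, 0, 0], [0, 0, 0]]
    - [0.6, [-0.2, 0, 0], [0, 0, 0]]
    - [0.6, [-0.3, 0, 0], [0, 0, 0]]
    - [0.6, [-0.4, 0, 0], [0, 0, 0]]
    - [0.6, [-0.5, 0, 0], [0, 0, 0]]
    - [0.6, [-0.5, 0, 0], [0, 0, 0]]

```text
time: 7.9
position: [602.8, 38.9, 125.0]
orientation: [0.982, -0.185, -0.028, 0.008]
contact_force: [1.0, 0.9, 0.0]
opening: 23.9
grip_force: 14.0
```

Run:
```python
from h import *
s=manip.sense(); print(s["contact_force"].round(2),s["moment"].round(2),hole(s).round(1))
d=cam("side");w=cam("wrist")
a=cv2.resize(d["img"][195:255,215:275],None,fx=6.6,fy=9,interpolation=cv2.INTER_CUBIC)[:540,:396]
b=cv2.resize(w["img"][220:340,240:328],None,fx=4.5,fy=4.5,interpolation=cv2.INTER_CUBIC)
cv2.imwrite("pics/s5.png",np.hstack([a,b]))
```

```text
[0.96 0.88 0.04] [-0.01 -0.07 -0.04] [603.   38.9 128. ]
```

View pics/s5.png

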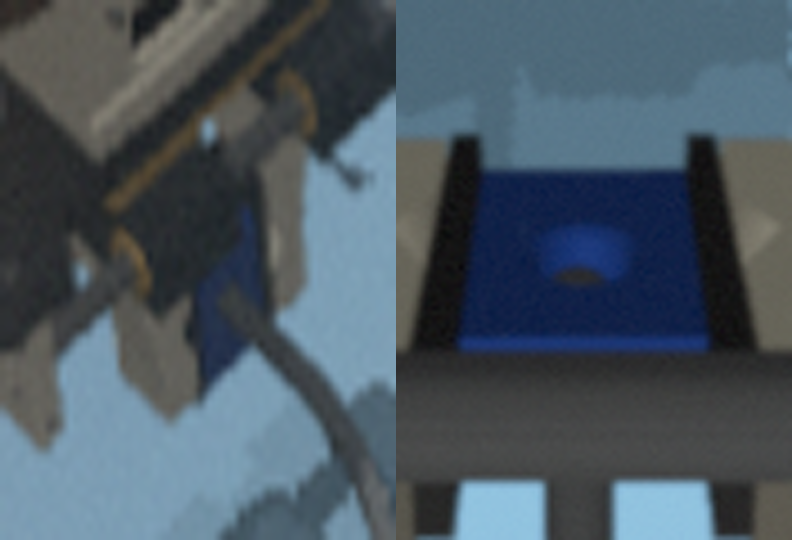

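The bar's tip is now visible inside the hole in the wrist view (right half, (577,275)), and the side view shows the arm entering the block. It is threaded with about 1 N of force. Next I'll extract the bar's centreline sub-pixel from the first top image.

```bash
cat > path.py <<'E'
from h import *
from scipy.interpolate import splprep, splev
from scipy.ndimage import map_coordinates
def centreline(t,roll):
    H=cv2.cvtColor(cv2.imread("pics/top0.png"),cv2.COLOR_BGR2HSV)[...,1].astype(float)
    c=np.array([(236,163),(233.5,169),(231,175),(227,184),(223,190),(217,196),(211,201.5),(203,206),(195,207.5),(187,208.5),(175,208.5),(163,208)],float)
    for it in range(3):
        tck,u=splprep(c.T,s=len(c)*(0.3 if it<2 else 0.05)); uu=np.linspace(0,1,60); p=np.array(splev(uu,tck)).T; g=np.array(splev(uu,tck,der=1)).T
        n=np.stack([-g[:,1],g[:,0]],1)/np.linalg.norm(g,axis=1)[:,None]; k=np.arange(-4,4.01,.25)
        q=p[:,None]+k[None,:,None]*n[:,None]; S=map_coordinates(H,[q[...,1],q[...,0]],order=1)
        bg=np.percentile(S,75,axis=1)[:,None]; wt=np.clip(bg-15-S,0,None); c=p+n*((wt*k).sum(1)/wt.sum(1))[:,None]
    r=np.radians(roll); n=np.array([-np.sin(r),0,np.cos(r)]); P=[]
    for a in c:
        o,v=ray(t,a); P.append(o+v*(n@(np.array([507.5,0,133])-o))/(n@v))
    P=np.array(P); tck,u=splprep(P[1:-1].T,s=len(P)*0.08); X=np.array(splev(np.linspace(0,1,400),tck)).T; G=np.array(splev(np.linspace(0,1,400),tck,der=1)).T
    S=np.r_[0,np.cumsum(np.linalg.norm(np.diff(X,axis=0),axis=1))]; return S,X,np.degrees(np.unwrap(np.arctan2(-G[:,1],-G[:,0])))
if __name__=="__main__":
    S,X,Y=centreline(cam("top"),-3); np.savez("cl.npz",S=S,X=X,Y=Y)
    for a in range(0,int(S[-1]),8): i=np.searchsorted(S,a); print(a,X[i].round(1),Y[i].round(1))
E
python3 path.py; python3 -c "
from h import *;s=manip.sense();print(hole(s),R.from_quat(s['orientation']).as_matrix().round(3).tolist())"
```

```text
0 [601.5  40.3 128.1] -20.1
8 [593.9  43.  128.5] -20.0
16 [586.4  45.8 128.9] -20.5
24 [578.9  48.7 129.3] -21.7
32 [571.4  51.8 129.6] -23.5
40 [564.1  55.1 130. ] -26.0
48 [557.   58.8 130.4] -29.2
56 [550.1  63.  130.8] -32.8
64 [543.8  67.3 131.1] -36.4
72 [537.5  72.4 131.4] -40.3
80 [531.5  77.8 131.7] -44.6
88 [525.9  83.8 132. ] -49.7
96 [521.3  89.8 132.3] -55.5
104 [517.   97.  132.5] -62.7
112 [513.8 104.3 132.7] -69.3
120 [511.4 111.8 132.8] -75.5
128 [509.8 119.7 132.9] -80.9
136 [508.8 127.7 132.9] -84.9
144 [508.3 135.4 133. ] -87.4
152 [508.  143.5 133. ] -89.3
160 [508.  151.6 133. ] -90.5
168 [508.1 159.7 133. ] -91.1
176 [508.3 167.3 133. ] -91.0
184 [508.4 175.3 133. ] -90.4
[603.14220147  38.88417065 127.98500311] [[0.93, -0.364, -0.058], [-0.364, -0.931, -0.006], [-0.052, 0.026, -0.998]]
```

```bash
cat > nxt.py <<'E'
import sys
from h import *
# usage: nxt.py end step [dlat(tool y) dz(tool z)] mm ; prints rows from the present pose along the centreline
z=np.load("cl.npz"); S,X,Y=z["S"],z["X"],z["Y"]; f=lambda a,A:np.interp(a,S,A)
end,n=float(sys.argv[1]),int(sys.argv[2]); dl,dz=(float(a) for a in (sys.argv[3:5]+["0","0"])[:2])
s=manip.sense(); C=R.from_quat(s["orientation"]).as_matrix(); h=hole(s); i=np.argmin(np.linalg.norm(X-h,axis=1)); s0=S[i]
if i==0: s0=-(h-X[0])@C[:,0]
M0=frame(f(s0,Y),-3.1); P0=np.array([f(s0,X[:,k]) for k in range(3)])
print("t",s["time"],"s0",round(s0,1),"dev tool",(M0.T@(h-P0)).round(2),"yaw err",round(float(np.degrees(np.arctan2(C[1,0],C[0,0]))-f(s0,Y)),1),"F tool",(C.T@s["contact_force"]).round(1),"M tool",(C.T@s["moment"]).round(2),"grip",round(s["opening"],1))
for a in np.linspace(s0,end,n+1)[1:]:
    M=frame(f(a,Y),-3.1); P=np.array([f(a,X[:,k]) for k in range(3)])+dl*M[:,1]+dz*M[:,2]+3*M[:,2]
    print(round(a,1),(C.T@(P-s["position"])/10).round(2).tolist(),np.degrees(R.from_matrix(C.T@M).as_rotvec()).round(1).tolist())
E
python3 nxt.py 20 7
```

```text
t 8.05 s0 -2.0 dev tool [ 1.98  0.74 -0.  ] yaw err -1.3 F tool [ 0.3 -0.6 -0.5] M tool [-0.06  0.03 -0.01] grip 23.9
1.1 [-0.31, -0.07, 0.0] [0.4, 0.1, -1.4]
4.3 [-0.63, -0.06, 0.0] [0.4, 0.1, -1.5]
7.4 [-0.94, -0.05, 0.0] [0.4, 0.1, -1.5]
10.6 [-1.26, -0.05, 0.0] [0.4, 0.1, -1.3]
13.7 [-1.57, -0.04, 0.0] [0.4, 0.1, -1.1]
16.9 [-1.88, -0.03, 0.01] [0.4, 0.1, -0.8]
20.0 [-2.2, -0.03, 0.01] [0.4, 0.1, -0.4]
```

Emit:
move_arm:
  targets:
    - [0.6, [-0.3, -0.05, 0], [0.4, 0.1, -1]]
    - [0.6, [-0.6, -0.05, 0], [0.4, 0.1, -1]]
    - [0.6, [-0.9, -0.05, 0], [0.4, 0.1, -1]]
    - [0.6, [-1.25, -0.05, 0], [0.4, 0.1, -1]]
    - [0.6, [-1.55, -0.04, 0], [0.4, 0.1, -1]]
    - [0.6, [-1.9, -0.03, 0], [0.4, 0.1, -0.8]]
    - [0.6, [-2.2, -0.03, 0], [0.4, 0.1, -0.4]]
    - [0.6, [-2.2, -0.03, 0], [0.4, 0.1, -0.4]]

```text
time: 8.85
position: [582.2, 47.3, 126.2]
orientation: [0.983, -0.182, -0.026, 0.005]
contact_force: [0.5, -0.5, -0.8]
opening: 24.0
grip_force: 14.0
```

```bash
python3 nxt.py 40 7
```

```text
t 8.85 s0 20.4 dev tool [ 0.01  0.02 -0.12] yaw err 0.0 F tool [0.6 0.3 0.7] M tool [-0.03  0.05  0.03] grip 24.0
23.2 [-0.28, -0.0, 0.01] [-0.0, -0.0, 0.5]
26.0 [-0.56, -0.01, 0.01] [-0.0, -0.0, 1.0]
28.8 [-0.84, -0.01, 0.01] [-0.0, -0.0, 1.6]
31.6 [-1.12, -0.02, 0.01] [-0.0, -0.0, 2.3]
34.4 [-1.4, -0.04, 0.01] [-0.0, -0.0, 3.1]
37.2 [-1.68, -0.05, 0.01] [-0.0, -0.0, 4.0]
40.0 [-1.95, -0.07, 0.02] [-0.0, -0.0, 4.9]
```

Force is negligible, so I'll continue.

Emit:
move_arm:
  targets:
    - [0.6, [-0.28, 0, 0.01], [0, 0, 0.5]]
    - [0.6, [-0.56, -0.01, 0.01], [0, 0, 1]]
    - [0.6, [-0.84, -0.01, 0.01], [0, 0, 1.6]]
    - [0.6, [-1.1, -0.02, 0.01], [0, 0, 2.3]]
    - [0.6, [-1.4, -0.04, 0.01], [0, 0, 3.1]]
    - [0.6, [-1.68, -0.05, 0.01], [0, 0, 4]]
    - [0.6, [-1.95, -0.07, 0.02], [0, 0, 4.9]]
    - [0.6, [-1.95, -0.07, 0.02], [0, 0, 4.9]]

```text
time: 9.65
position: [564.3, 54.9, 126.9]
orientation: [0.974, -0.224, -0.026, 0.006]
contact_force: [0.4, -0.0, -0.2]
opening: 23.5
grip_force: 14.0
```

```bash
python3 nxt.py 56 7
```

```text
t 9.65 s0 39.8 dev tool [-0.05  0.04  0.08] yaw err -0.1 F tool [ 0.4 -0.1  0.2] M tool [-0.01  0.1  -0.02] grip 23.5
42.1 [-0.23, -0.01, -0.01] [-0.0, -0.0, 0.7]
44.5 [-0.46, -0.01, -0.01] [-0.0, -0.0, 1.6]
46.8 [-0.69, -0.02, -0.01] [-0.0, -0.0, 2.6]
49.1 [-0.92, -0.03, -0.01] [-0.0, -0.0, 3.5]
51.4 [-1.15, -0.05, -0.01] [-0.0, -0.0, 4.6]
53.7 [-1.38, -0.07, -0.01] [-0.0, -0.0, 5.6]
56.0 [-1.61, -0.09, -0.01] [-0.0, -0.0, 6.7]
```

Emit:
move_arm:
  targets:
    - [0.6, [-0.23, -0.01, -0.01], [0, 0, 0.7]]
    - [0.6, [-0.46, -0.01, -0.01], [0, 0, 1.6]]
    - [0.6, [-0.69, -0.02, -0.01], [0, 0, 2.6]]
    - [0.6, [-0.92, -0.03, -0.01], [0, 0, 3.5]]
    - [0.6, [-1.15, -0.05, -0.01], [0, 0, 4.6]]
    - [0.6, [-1.38, -0.07, -0.01], [0, 0, 5.6]]
    - [0.6, [-1.6, -0.09, -0.01], [0, 0, 6.7]]
    - [0.6, [-1.6, -0.09, -0.01], [0, 0, 6.7]]

```text
time: 10.45
position: [550.4, 62.7, 127.8]
orientation: [0.959, -0.281, -0.026, 0.008]
contact_force: [0.3, -0.2, -0.4]
opening: 23.8
grip_force: 14.0
```

```bash
python3 nxt.py 72 7
```

```text
t 10.45 s0 55.9 dev tool [ 0.09 -0.03 -0.03] yaw err -0.1 F tool [ 0.4 -0.   0.3] M tool [-0.01  0.08 -0.01] grip 23.8
58.2 [-0.24, 0.0, 0.0] [-0.0, -0.0, 1.0]
60.5 [-0.47, -0.01, 0.0] [-0.0, -0.0, 2.1]
62.8 [-0.7, -0.02, 0.0] [-0.0, -0.0, 3.1]
65.1 [-0.93, -0.03, 0.0] [-0.0, -0.0, 4.2]
67.4 [-1.15, -0.05, 0.0] [-0.0, -0.0, 5.3]
69.7 [-1.38, -0.07, 0.0] [-0.0, -0.0, 6.5]
72.0 [-1.61, -0.1, 0.0] [-0.0, -0.0, 7.6]
```

Emit:
move_arm:
  targets:
    - [0.6, [-0.24, 0, 0], [0, 0, 1]]
    - [0.6, [-0.47, -0.01, 0], [0, 0, 2.1]]
    - [0.6, [-0.7, -0.02, 0], [0, 0, 3.1]]
    - [0.6, [-0.93, -0.03, 0], [0, 0, 4.2]]
    - [0.6, [-1.15, -0.05, 0], [0, 0, 5.3]]
    - [0.6, [-1.38, -0.07, 0], [0, 0, 6.5]]
    - [0.6, [-1.6, -0.1, 0], [0, 0, 7.6]]
    - [0.6, [-1.6, -0.1, 0], [0, 0, 7.6]]

```text
time: 11.25
position: [537.6, 72.2, 128.5]
orientation: [0.939, -0.344, -0.025, 0.009]
contact_force: [0.1, -0.4, 0.0]
opening: 24.1
grip_force: 14.0
```

```bash
python3 nxt.py 87 7
```

```text
t 11.25 s0 71.7 dev tool [-0.18 -0.04 -0.05] yaw err -0.2 F tool [ 0.3  0.2 -0. ] M tool [-0.    0.04  0.08] grip 24.1
73.9 [-0.2, 0.0, 0.01] [-0.0, -0.0, 0.9]
76.1 [-0.42, -0.0, 0.01] [-0.0, -0.0, 2.0]
78.3 [-0.64, -0.01, 0.01] [-0.0, -0.0, 3.2]
80.4 [-0.85, -0.03, 0.01] [-0.0, -0.0, 4.4]
82.6 [-1.07, -0.05, 0.01] [-0.0, -0.0, 5.7]
84.8 [-1.29, -0.07, 0.01] [-0.0, -0.0, 7.0]
87.0 [-1.51, -0.1, 0.01] [-0.0, -0.0, 8.5]
```

Emit:
move_arm:
  targets:
    - [0.6, [-0.2, 0, 0.01], [0, 0, 0.9]]
    - [0.6, [-0.42, 0, 0.01], [0, 0, 2]]
    - [0.6, [-0.64, -0.01, 0.01], [0, 0, 3.2]]
    - [0.6, [-0.85, -0.03, 0.01], [0, 0, 4.4]]
    - [0.6, [-1.07, -0.05, 0.01], [0, 0, 5.7]]
    - [0.6, [-1.3, -0.07, 0.01], [0, 0, 7]]
    - [0.6, [-1.5, -0.1, 0.01], [0, 0, 8.5]]
    - [0.6, [-1.5, -0.1, 0.01], [0, 0, 8.5]]

```text
time: 12.05
position: [526.8, 82.6, 128.9]
orientation: [0.911, -0.412, -0.025, 0.011]
contact_force: [0.2, 0.4, -0.1]
opening: 24.1
grip_force: 14.0
```

```bash
python3 nxt.py 101 7
```

```text
t 12.05 s0 87.0 dev tool [0.07 0.   0.06] yaw err -0.0 F tool [-0.2 -0.4  0.1] M tool [0.06 0.07 0.04] grip 24.1
89.0 [-0.21, -0.0, -0.01] [-0.0, -0.0, 1.3]
91.0 [-0.41, -0.01, -0.01] [-0.0, -0.0, 2.8]
93.0 [-0.61, -0.02, -0.01] [-0.0, -0.0, 4.3]
95.0 [-0.81, -0.04, -0.01] [-0.0, -0.0, 5.9]
97.0 [-1.0, -0.06, -0.01] [-0.0, -0.0, 7.5]
99.0 [-1.2, -0.09, -0.01] [-0.0, -0.0, 9.2]
101.0 [-1.4, -0.13, -0.01] [-0.0, -0.0, 11.0]
```

Emit:
move_arm:
  targets:
    - [0.6, [-0.21, 0, -0.01], [0, 0, 1.3]]
    - [0.6, [-0.41, -0.01, -0.01], [0, 0, 2.8]]
    - [0.6, [-0.61, -0.02, -0.01], [0, 0, 4.3]]
    - [0.6, [-0.81, -0.04, -0.01], [0, 0, 5.9]]
    - [0.6, [-1.0, -0.06, -0.01], [0, 0, 7.5]]
    - [0.6, [-1.2, -0.09, -0.01], [0, 0, 9.2]]
    - [0.6, [-1.4, -0.13, -0.01], [0, 0, 11]]
    - [0.6, [-1.4, -0.13, -0.01], [0, 0, 11]]

```text
time: 12.85
position: [518.6, 94.0, 129.5]
orientation: [0.867, -0.498, -0.023, 0.013]
contact_force: [0.1, -0.2, -0.7]
opening: 24.0
grip_force: 14.0
```

```bash
python3 nxt.py 116 7
```

```text
t 12.85 s0 101.2 dev tool [ 0.17 -0.08 -0.07] yaw err 0.1 F tool [ 0.3 -0.   0.7] M tool [ 0.04  0.1  -0.05] grip 24.0
103.3 [-0.23, 0.0, 0.01] [-0.0, -0.0, 1.9]
105.4 [-0.44, -0.01, 0.01] [-0.0, -0.0, 3.7]
107.5 [-0.65, -0.02, 0.01] [-0.0, -0.0, 5.5]
109.6 [-0.86, -0.05, 0.01] [-0.0, -0.0, 7.2]
111.8 [-1.07, -0.08, 0.01] [-0.0, -0.0, 9.0]
113.9 [-1.28, -0.11, 0.01] [-0.0, -0.0, 10.7]
116.0 [-1.49, -0.16, 0.01] [-0.0, -0.0, 12.4]
```

Emit:
move_arm:
  targets:
    - [0.6, [-0.23, 0, 0.01], [0, 0, 1.9]]
    - [0.6, [-0.44, -0.01, 0.01], [0, 0, 3.7]]
    - [0.6, [-0.65, -0.02, 0.01], [0, 0, 5.5]]
    - [0.6, [-0.86, -0.05, 0.01], [0, 0, 7.2]]
    - [0.6, [-1.07, -0.08, 0.01], [0, 0, 9]]
    - [0.6, [-1.28, -0.11, 0.01], [0, 0, 10.7]]
    - [0.6, [-1.49, -0.16, 0.01], [0, 0, 12.4]]
    - [0.6, [-1.49, -0.16, 0.01], [0, 0, 12.4]]

```text
time: 13.65
position: [512.7, 107.7, 129.8]
orientation: [0.808, -0.588, -0.022, 0.016]
contact_force: [0.6, 0.2, -0.2]
opening: 24.0
grip_force: 14.0
```

```bash
python3 nxt.py 131 7
```

```text
t 13.65 s0 116.1 dev tool [ 0.16 -0.32 -0.06] yaw err 0.1 F tool [-0.  -0.7  0.2] M tool [ 0.29 -0.05  0.02] grip 24.0
118.3 [-0.23, 0.03, 0.01] [-0.0, -0.0, 1.8]
120.4 [-0.44, 0.02, 0.01] [-0.0, 0.0, 3.4]
122.5 [-0.65, 0.0, 0.01] [-0.0, 0.0, 5.0]
124.6 [-0.86, -0.02, 0.01] [-0.0, 0.0, 6.5]
126.8 [-1.07, -0.05, 0.01] [-0.0, 0.0, 7.9]
128.9 [-1.28, -0.08, 0.01] [-0.0, 0.0, 9.1]
131.0 [-1.49, -0.11, 0.01] [-0.0, 0.0, 10.3]
```

Emit:
move_arm:
  targets:
    - [0.6, [-0.23, 0, 0.01], [0, 0, 1.8]]
    - [0.6, [-0.44, -0.01, 0.01], [0, 0, 3.4]]
    - [0.6, [-0.65, -0.03, 0.01], [0, 0, 5]]
    - [0.6, [-0.86, -0.05, 0.01], [0, 0, 6.5]]
    - [0.6, [-1.07, -0.08, 0.01], [0, 0, 7.9]]
    - [0.6, [-1.28, -0.11, 0.01], [0, 0, 9.1]]
    - [0.6, [-1.49, -0.14, 0.01], [0, 0, 10.3]]
    - [0.6, [-1.49, -0.14, 0.01], [0, 0, 10.3]]

```text
time: 14.45
position: [509.4, 122.5, 129.8]
orientation: [0.752, -0.658, -0.02, 0.017]
contact_force: [1.8, 0.6, -0.3]
opening: 23.9
grip_force: 14.0
```

```bash
python3 nxt.py 146 7
```

```text
t 14.45 s0 131.2 dev tool [ 0.05 -0.26  0.07] yaw err 0.1 F tool [-0.4 -1.9  0.2] M tool [ 0.66 -0.23  0.  ] grip 23.9
133.3 [-0.22, 0.02, -0.01] [-0.0, 0.0, 1.1]
135.5 [-0.43, 0.02, -0.01] [-0.0, 0.0, 2.1]
137.6 [-0.64, 0.01, -0.01] [-0.0, 0.0, 2.9]
139.7 [-0.85, -0.0, -0.01] [-0.0, 0.0, 3.7]
141.8 [-1.06, -0.02, -0.01] [-0.0, 0.0, 4.4]
143.9 [-1.27, -0.03, -0.01] [-0.0, 0.0, 5.0]
146.0 [-1.48, -0.05, -0.01] [-0.0, 0.0, 5.5]
```

Emit:
move_arm:
  targets:
    - [0.6, [-0.2, -0.04, -0.01], [0, 0, 1.1]]
    - [0.6, [-0.4, -0.06, -0.01], [0, 0, 2.1]]
    - [0.6, [-0.6, -0.07, -0.01], [0, 0, 2.9]]
    - [0.6, [-0.8, -0.08, -0.01], [0, 0, 3.7]]
    - [0.6, [-1.0, -0.1, -0.01], [0, 0, 4.4]]
    - [0.6, [-1.0, -0.1, -0.01], [0, 0, 4.4]]

```text
time: 15.05
position: [508.8, 132.4, 129.8]
orientation: [0.726, -0.687, -0.02, 0.019]
contact_force: [-0.3, 0.3, 0.5]
opening: 23.9
grip_force: 14.0
```

```bash
python3 nxt.py 153 6 -1
```

```text
t 15.05 s0 141.3 dev tool [ 0.15 -0.59  0.14] yaw err -0.2 F tool [-0.3  0.3 -0.5] M tool [ 0.12 -0.05 -0.01] grip 23.9
143.2 [-0.21, -0.04, -0.01] [-0.0, -0.0, 0.4]
145.2 [-0.41, -0.04, -0.01] [-0.0, -0.0, 0.9]
147.1 [-0.6, -0.05, -0.01] [-0.0, -0.0, 1.4]
149.1 [-0.79, -0.05, -0.01] [-0.0, 0.0, 1.8]
151.0 [-0.99, -0.06, -0.01] [-0.0, 0.0, 2.2]
153.0 [-1.18, -0.07, -0.01] [-0.0, 0.0, 2.6]
```

Emit:
move_arm:
  targets:
    - [0.6, [-0.2, -0.02, -0.01], [0, 0, 0.6]]
    - [0.6, [-0.4, -0.03, -0.01], [0, 0, 1.2]]
    - [0.6, [-0.6, -0.04, -0.01], [0, 0, 1.8]]
    - [0.6, [-0.8, -0.05, -0.01], [0, 0, 2.4]]
    - [0.6, [-1.0, -0.05, -0.01], [0, 0, 2.8]]
    - [0.6, [-1.2, -0.06, -0.01], [0, 0, 3]]
    - [0.6, [-1.4, -0.07, -0.01], [0, 0, 3]]
    - [0.6, [-1.4, -0.07, -0.01], [0, 0, 3]]

```text
time: 15.85
position: [508.9, 146.4, 130.0]
orientation: [0.708, -0.705, -0.019, 0.019]
contact_force: [0.6, -0.1, -0.9]
opening: 24.0
grip_force: 14.0
```

```bash
python3 nxt.py 170 6 -0.8; python3 -c "
from h import *
t=cv2.imread('pics/top0.png')[200:216,148:172].astype(int); print((t[...,2]-t[...,0]).tolist()[4:11])"
```

```text
t 15.85 s0 155.1 dev tool [-0.05 -1.07 -0.07] yaw err 0.0 F tool [ 0.1 -0.6  0.8] M tool [0.1  0.02 0.03] grip 24.0
157.6 [-0.24, 0.03, 0.01] [-0.0, 0.0, 0.4]
160.1 [-0.49, 0.02, 0.01] [-0.0, 0.0, 0.7]
162.6 [-0.74, 0.02, 0.01] [-0.0, 0.0, 0.9]
165.0 [-0.99, 0.02, 0.01] [-0.0, 0.0, 1.1]
167.5 [-1.23, 0.01, 0.01] [-0.0, 0.0, 1.3]
170.0 [-1.48, 0.01, 0.01] [-0.0, 0.0, 1.3]
[[-2, -25, -63, -85, -89, -69, -11, 61, 97, 93, 82, 67, 38, -11, -46, -54, -54, -54, -54, -55, -55, -55, -55, -54], [-1, -10, -34, -53, -61, -33, 30, 88, 110, 113, 118, 109, 73, 5, -39, -48, -47, -47, -48, -50, -51, -52, -51, -52], [-3, -3, -11, -20, -22, 10, 67, 98, 87, 88, 110, 113, 73, 8, -23, -29, -28, -28, -30, -35, -36, -37, -37, -37], [-2, -2, -2, -5, -3, 33, 88, 100, 66, 63, 96, 106, 64, 8, -8, -9, -9, -8, -10, -12, -13, -13, -14, -13], [-1, -1, -2, -4, -2, 37, 95, 108, 83, 81, 104, 107, 61, 7, -5, -4, -3, -2, -2, -2, -3, -3, -3, -3], [-3, -2, -4, -14, -19, 20, 84, 113, 109, 112, 121, 114, 66, 5, -16, -18, -17, -17, -14, -14, -15, -14, -15, -15], [-1, -1, -10, -35, -54, -22, 46, 97, 111, 115, 117, 108, 61, -3, -31, -37, -38, -37, -36, -35, -36, -38, -37, -37]]
```

Emit:
move_arm:
  targets:
    - [0.6, [-0.35, 0, 0.01], [0, 0, 0]]
    - [0.6, [-0.7, 0, 0.01], [0, 0, 0.3]]
    - [0.6, [-1.05, 0, 0.01], [0, 0, 0.5]]
    - [0.6, [-1.4, 0, 0.01], [0, 0, 0.5]]
    - [0.6, [-1.75, 0, 0.01], [0, 0, 0.5]]
    - [0.6, [-2.1, 0, 0.01], [0, 0, 0.5]]
    - [0.6, [-2.4, 0, 0.01], [0, 0, 0.5]]
    - [0.6, [-2.4, 0, 0.01], [0, 0, 0.5]]

```text
time: 16.65
position: [508.8, 170.6, 129.9]
orientation: [-0.705, 0.708, 0.019, -0.019]
contact_force: [-0.5, -0.1, -0.8]
opening: 23.9
grip_force: 14.0
```

```bash
python3 nxt.py 181 2 -1|head -1
```

```text
t 16.65 s0 179.3 dev tool [-0.02 -0.62  0.06] yaw err 0.6 F tool [0.1 0.5 0.8] M tool [ 0.08 -0.   -0.06] grip 23.9
```

Emit:
move_arm:
  targets:
    - [0.6, [-0.15, 0, 0], [0, 0, 0]]
    - [0.6, [-0.3, 0, 0], [0, 0, 0]]
    - [0.6, [-0.45, 0, 0], [0, 0, 0]]
    - [0.6, [-0.6, 0, 0], [0, 0, 0]]
    - [0.6, [-0.65, 0, 0], [0, 0, 0]]
    - [0.6, [-0.65, 0, 0], [0, 0, 0]]

```text
time: 17.25
position: [508.8, 176.8, 129.9]
orientation: [-0.705, 0.709, 0.019, -0.019]
contact_force: [0.7, 0.1, 0.1]
opening: 24.1
grip_force: 14.0
```

Emit:
move_arm:
  targets:
    - [0.6, [-0.04, 0, 0], [0, 0, 0]]
    - [0.6, [-0.08, 0, 0], [0, 0, 0]]
    - [0.6, [-0.12, 0, 0], [0, 0, 0]]
    - [0.6, [-0.16, 0, 0], [0, 0, 0]]
    - [0.6, [-0.2, 0, 0], [0, 0, 0]]
    - [0.6, [-0.2, 0, 0], [0, 0, 0]]

```text
time: 17.85
position: [508.8, 177.7, 129.9]
orientation: [-0.705, 0.709, 0.019, -0.02]
contact_force: [2.3, -6.0, 1.2]
opening: 23.9
grip_force: 14.0
```

Emit:
move_arm:
  targets:
    - [0.6, [-0.03, -0.02, 0], [0, 0, 0]]
    - [0.6, [-0.03, -0.02, 0], [0, 0, 0]]
    - [0.6, [-0.03, -0.02, 0], [0, 0, 0]]

```text
time: 18.15
position: [508.8, 177.7, 129.8]
orientation: [-0.705, 0.709, 0.019, -0.02]
contact_force: [0.4, -6.2, 1.6]
opening: 24.0
grip_force: 14.0
```

Run:
```python
from h import *
s=manip.sense(); print(s["position"].round(2),s["contact_force"].round(1),s["moment"].round(2))
d=cam("side");t=cam("top");w=cam("wrist")
k=lambda im,x,y,a,b,f:cv2.resize(im[y:y+b,x:x+a],None,fx=f,fy=f,interpolation=cv2.INTER_CUBIC)
A=np.hstack([k(d["img"],225,260,65,60,6),k(w["img"],215,230,130,120,3)]); B=k(t["img"],125,180,80,40,5)
print(A.shape,B.shape); o=np.zeros((A.shape[0]+B.shape[0],A.shape[1],3),np.uint8);o[:A.shape[0]]=A;o[A.shape[0]:,:B.shape[1]]=B;cv2.imwrite("pics/e1.png",o)
```

```text
[508.76 177.65 129.85] [ 0.4 -6.2  1.6] [-2.33 -0.4   0.05]
(360, 780, 3) (200, 400, 3)
```

View pics/e1.png

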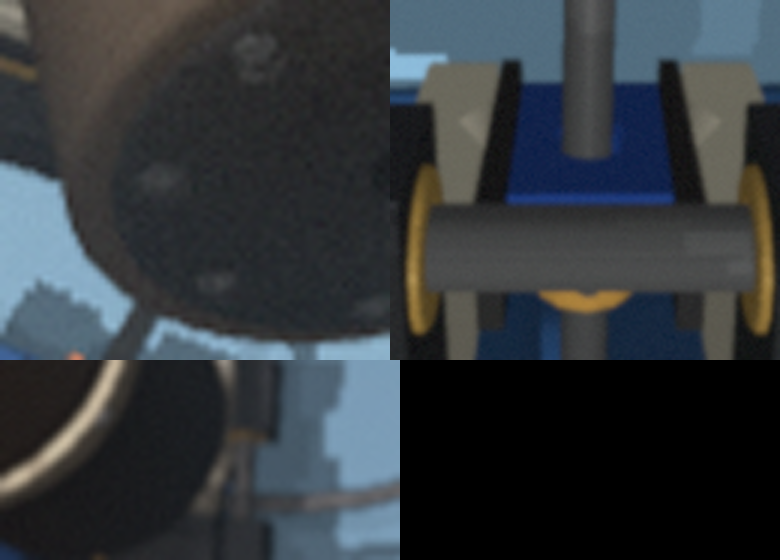

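The wrist picture (right half) shows the block on the bar, with the brass collar directly behind it at about (587,300). The arm has stopped with 6 N along the bar, so I'll firm the press a little.

Emit:
move_arm:
  targets:
    - [0.6, [0, 0, 0], [0, 0, 0]]
    - [0.6, [-0.03, 0, 0], [0, 0, 0]]
    - [0.6, [-0.05, 0, 0], [0, 0, 0]]
    - [0.6, [-0.05, 0, 0], [0, 0, 0]]
  newtons: 20

```text
time: 18.7
position: [508.8, 177.7, 129.9]
orientation: [-0.705, 0.709, 0.018, -0.02]
contact_force: [2.3, -8.6, 2.1]
opening: 23.9
grip_force: 20.0
```

Emit:
move_arm:
  targets:
    - [0.3, [0, 0, 0], [0, 0, 0]]
    - [0.1, [0, 0, 0], [0, 0, 0]]
    - [0, [0, 0, 0], [0, 0, 0]]
    - [0, [0, 0, 0], [0, 0, 0]]
    - [0, [0, 0, -1], [0, 0, 0]]
    - [0, [0, 0, -4], [0, 0, 0]]
    - [0, [0, 0, -8], [0, 0, 0]]
    - [0, [0, 0, -11], [0, 0, 0]]

```text
time: 19.5
position: [515.5, 179.7, 242.8]
orientation: [-0.705, 0.708, 0.019, -0.018]
contact_force: [1.8, 1.5, -0.3]
opening: 44.0
grip_force: 0.0
```

Run:
```python
from h import *
s=manip.sense(); print(s["position"].round(2),s["contact_force"].round(1),s["opening"])
d=cam("side");w=cam("wrist")
k=lambda im,x,y,a,b,f:cv2.resize(im[y:y+b,x:x+a],None,fx=f,fy=f,interpolation=cv2.INTER_CUBIC)
cv2.imwrite("pics/e2.png",np.hstack([k(w["img"],215,150,120,150,4),k(d["img"],225,260,80,150,4)]))
```

```text
[515.53 179.65 242.8 ] [ 1.8  1.5 -0.3] 43.97548576161296
```

View pics/e2.png

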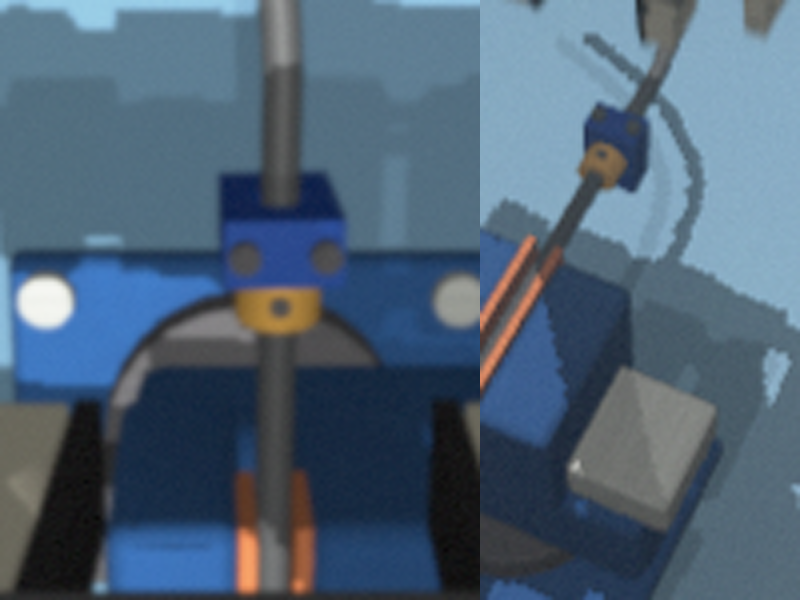

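Both views show the block flush against the brass collar, with no gap (wrist crop row 288), and the gripper clear. I'll hand it in.

```bash
python3 -c "
from cell import order; print(order.finish_job())"
```

```text
the job is handed in; nothing more can be done
None
```

The small blue block is threaded over the arm, slid round the bend and pressed against the brass collar with about 8.6 N; I let go and handed the job in at about 19.6 s, with no gap visible in the last pictures.

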